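# Square up a row of filter cubes against the fence with a straightedge

### The arm

A 6-joint arm with a two-finger parallel gripper is mounted at the origin on a cart in front of the work surface, level with it; the furniture and walls round the work are solid. World frame = base frame: x ahead of the robot, y to its left, z up, the work surface at z = 0. Lengths are in m, angles in rad, forces in N, time in s.
With the tool pointing down it reaches from about 0.35 to 1 m from the base axis. Payload 7.1 kg.
Tool frame: the origin (TCP) lies on the centre line of the jaws, within the pads' length; the fingertips stand robot.tcp_to_tips ahead of it and the grasp point (between the pads) is the TCP (robot.tcp_to_tips is the distance from the TCP to the fingertips, in m); z points along the fingers, y is the direction in which the jaws open and shut (so a half turn about z gives the same grasp; the last joint's range is limited). The gripper opens to 85 mm and grips with 20 to 120 N. Pads are 22 mm wide; open, the fingers measure 114 mm over their backs; the gripper's body (76 mm by 85 mm) begins 54 mm behind the grasp point. The pads swing forward as they close: fully open they stand 13 mm farther back than shut.
Start: joints at [1.092, 0.423, 1.63, -0, 1.089, -0.019], TCP at [0.277, 0.56, 0.25] pointing down, gripper open.
Joint ranges: [-3, 3], [-0.9, 2.11], [0.09, 2.58], [-1.31, 4.45], [0.11, 2.69], [-2.54, 2.54]. Speed limits (rad/s): [2.39, 2.39, 3.01, 3.14, 3.14, 3.14].

### API

Orientations are given as a unit quaternion [x, y, z, w].
In Python, from station import robot gives the robot as it stands.
- The arm moves only by the tool drive_tool, never from a script. Its argument "deltas" is a list of rows, each a list of 6 numbers: the shift along the tool's x, y, z in units of 30 mm (1.0 is 30 mm), then the turn, a rotation vector about the tool's x, y, z in units of 8 degrees (1.0 is 8 degrees). A call has exactly 8 rows; each row is the pose to reach, as a shift and turn from the pose commanded when the call began, along the tool's axes at that moment; what a row does not reach only later rows make up. A row lasts 1/10 s, in which the tool goes at most 50 mm and 8.59 degrees, less where a joint would pass 70% of its speed; a pose out of reach is approached as far as the arm can. A call with a gripper value outside its range is refused whole. "jaw" is the finger opening in mm, from 0 to 85.4, set as the call begins (left out, the last holds). The fingers move at their own pace and stop on an object; "squeeze" is the grip in N (left out, the last holds). Time passes only in rows, so rows that repeat a pose let the fingers close, or fill a call up. It gives the time, the measured TCP pose, the force and the opening at its end, in the units of the state.
- robot.observe(): the state, without advancing time (a new reading comes with each control period).
- robot.snapshot(name): name is "scene" or "side" or "wrist"; returns a dict with "frame" (384x512x3 uint8, blue, green, red), "K" (3x3 intrinsics, pixels), "dist" ([k1, k2, p1, p2, k3] as OpenCV has them; the pictures are not rectified), "rvec" (rotation vector, rad) and "tvec" (3), from world to camera coordinates, as OpenCV has them; the wrist camera has in their place "T_tool_cam" (4x4, takes a point from camera to tool coordinates, whose origin is the TCP and whose axes are the flange's). Camera axes: x right, y down, z forward; pixel columns grow to the right and rows downward; lengths in m; the calibration is good to about 2 mm. A picture is of the moment at which its call begins: read the wrist's pose just before it. There is no depth.
- robot.job_done(): hands the job in, once; it reports no verdict.
The state is a dict: "time": time; "joint_positions": joint angles; "qvel": joint speeds; "joint_efforts": joint torques, N m; "eef_pos": TCP position; "ee_rot": TCP orientation; "wrist_force": force on the tool from outside, world axes, zero at the start; "moment": the same for the moment, N m; "grip_width": opening from 0.0 (shut) to 1.0 (fully open).
Only numpy, scipy, OpenCV 4.12 (cv2) and the standard library are available. Lean on these libraries where they do the work, as an engineer would, in place of code of your own. Each camera call takes 0.05 s, during which the arm holds its last target. There are 200 camera calls.

### The job

Take the straightedge by its blue grip and, with its long steel face, push the four filter cubes back against the aluminium fence and carry on, fence and all, until you feel the sliding fence come up against its hidden stop; keep pressing there firmly for half a second (about 15 N) without ramming it, so that the whole row stands straight, flush and square on the fence. Then draw the straightedge back well clear of the cubes, leave it standing on the table and let go. Touch the cubes only with the straightedge, and leave the two bottles and the objective behind the fence alone.

Things in the scene. Friction and masses are not known exactly. Their poses are not given: they have to be found in the camera images.
- fence: aluminium bar 210 mm long (its y), 12 mm thick, 34 mm high. Origin at table level under the middle of its flat working face, which looks along its -x; cubes lie at -x and are pushed along +x. It slides along +x only (friction 2 N, stays where left) on rods in two grey blocks to a rigid stop hidden there, 15 to 35 mm on. Sliding cubes add up to 4 N, more if the straightedge drags on the table; past the stop: 3 N per mm or more.
- straightedge: loose steel straightedge, 0.25 kg, standing on the table on its 54 x 200 x 4 mm sole. Origin on the underside, below the middle of the blue grip. Its working face is flat and upright, 200 mm long (along its y), 30 mm high, and lies 32 mm ahead of the origin along its +x; the blade is 8 mm thick; the sole ends 26 mm behind the origin. At the start its +x points roughly to the fence. Not reported while held.
- straightedge_grip (a point): point in the blue grip of the straightedge, 39 mm above its underside, straight above its origin. The grip is an upright block 24 mm (x) by 36 mm (y), its flat top 52 mm above the underside; best taken from above across its 36 mm width (fingers closing along the straightedge's y); the back of the blade is 24 mm ahead of the grip's middle. Axes as the straightedge's.
- cube_a_centre (a point): centre of a black filter cube, pink window on top, green window in a side, 75 g (some 50 to 120 g), loose on the table; 32 mm along its x, 36 mm along its y, 36 mm high; the side window stands out 4 mm more at -x. Its +y side faces the fence (within 0.2 rad), the windows look along the row. The point is 18 mm above its underside and 18 mm from the faces at +y and -y, so a flush cube has it 18 mm before the fence's face.
- cube_b_centre (a point): centre of a black filter cube, pale blue window on top, red window in a side; size, axes and point as cube_a
- cube_c_centre (a point): a second cube like cube_a (pink and green windows)
- cube_d_centre (a point): a second cube like cube_b (pale blue and red windows)
- oil_bottle_centre (a point): small white bottle with black cap, 26 mm diameter, 67 mm high, standing behind the fence; point 28 mm up; bystander
- objective_centre (a point): white microscope objective with green band, 28 mm diameter, 52 mm high, standing behind the fence; point 28 mm up; bystander
- blue_cap_vial_centre (a point): small white bottle with blue cap, 32 mm diameter, 68 mm high, standing behind the fence; point 28 mm up; bystander

How it is judged:
By the outcome, as a careful person would: the job done as asked, in the order asked, and still so for the second after the job is handed in, with the robot touching nothing.
It also fails if it takes over 56 s, if anything falls off the work surface, if the arm or the gripper's body presses on something with over 40 N, if the wrist force passes 120 N, or if a joint passes its speed limit or range.

## Working session

There is one attempt and no reset: what is moved stays moved. The work goes in short steps, Python scripts to look and compute and a tool call to move; the robot and the scene stay as the last step left them, time stands still between calls to the robot, and variables do not carry over. Pictures are saved under pics/ and viewed, about 8 in all and at most 12, crops included, and the job is handed in when it is done.

Besides the shell and the picture viewer there is one more tool, called as name(argument=value, ...) on one line, values as JSON. drive_tool: Moves the arm, as the interface text tells. Its arguments: {"type":"object","properties":{"deltas":{"type":"array"},"jaw":{"type":"number"},"squeeze":{"type":"number"}},"required":["deltas"]}

```bash
ls; mkdir -p pics; python3 - <<'E'
from station import robot
import cv2,json
s=robot.observe();print({k:(v.tolist() if hasattr(v,'tolist') else v) for k,v in s.items()});print(robot.tcp_to_tips)
for n in("scene","side"):
    p=robot.snapshot(n);cv2.imwrite(f"pics/{n}0.png",p["frame"]);print(n,p["K"],p["dist"],p["rvec"],p["tvec"])
E
```

```text
pics
{'time': 0.0, 'joint_positions': [1.0919747842765342, 0.4238560784042991, 1.6306993007850181, 3.7217245234833776e-05, 1.0885994028364463, -0.01900783154507804], 'qvel': [0.0007188929373088931, 7.465448638852614e-05, -0.0027147719330048183, 0.0010355961622248026, 0.000525443162428665, 0.0005094021739247093], 'joint_efforts': [0.00013118143669998972, -55.73889970779419, -28.174561858177185, -7.420671181534999e-05, 0.0073393507045693696, -1.4338615414999367e-05], 'eef_pos': [0.2770952034017256, 0.5596335392595487, 0.2495325004175813], 'ee_rot': [0.2278951761055363, 0.9736853590226386, -0.0007529321169972086, -0.00020838908063035836], 'wrist_force': [0.49861416218230364, 0.17498306926575527, 1.156993876867568], 'moment': [-0.0046123410095991945, 0.0505422523563331, 0.014196827768202266], 'grip_width': 1.0043236796179}
0.019
scene [[459.95961184   0.         263.12386147]
 [  0.         459.95961184 186.56239811]
 [  0.           0.           1.        ]] [-0.00355839  0.          0.          0.          0.        ] [ 0.78198967 -2.62094691  1.04194369] [0.25829631 0.4043772  0.55005231]
side [[491.4212227    0.         246.33404956]
 [  0.         491.4212227  196.80454826]
 [  0.           0.           1.        ]] [0.05124213 0.         0.         0.         0.        ] [ 1.98416361 -0.66740121  0.37519591] [-0.5474336   0.09475445  0.93130947]
```

View pics/scene0.png

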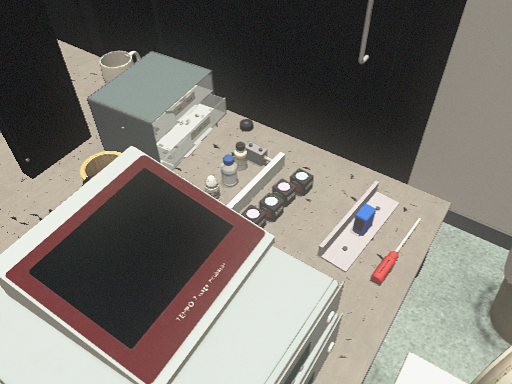

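View pics/side0.png

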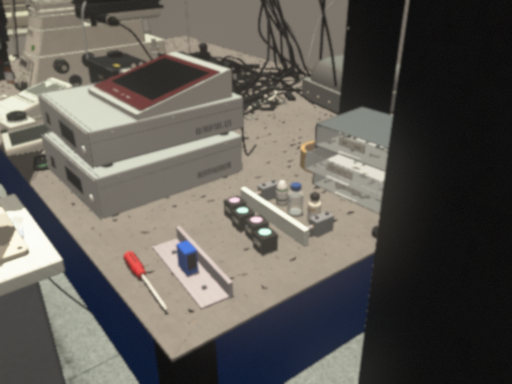

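Scene: blue grip top ~(366,208), sole from (324,262) to (397,200), cubes at (254,215),(271,204),(285,188),(302,181). Side: grip top ~(186,243), blade top (178,229)–(230,289), fence top (241,190)–(307,238), four cubes (234,204)…(264,236).

```bash
cat > h.py <<'E'
from station import robot
import cv2,numpy as np
from scipy.spatial.transform import Rotation as R
def cam(n):
    s=robot.observe();p=robot.snapshot(n)
    if n=="wrist":
        T=np.eye(4);T[:3,:3]=R.from_quat(s["ee_rot"]).as_matrix();T[:3,3]=s["eef_pos"]
        C=np.linalg.inv(T@np.array(p["T_tool_cam"]));r,t=C[:3,:3],C[:3,3]
    else: r=cv2.Rodrigues(np.array(p["rvec"],float))[0];t=np.array(p["tvec"],float).ravel()
    return p["frame"],np.array(p["K"]),np.array(p["dist"],float),r,t
def ray(c,uv,z):
    _,K,d,r,t=c
    q=cv2.undistortPoints(np.array(uv,float).reshape(-1,1,2),K,d).reshape(-1,2)
    v=np.c_[q,np.ones(len(q))]@r; o=-r.T@t
    z=np.broadcast_to(z,(len(q),))
    return o+v*((z-o[2])/v[:,2])[:,None]
def proj(c,P):
    return cv2.projectPoints(np.array(P,float).reshape(-1,1,3),cv2.Rodrigues(c[3])[0],c[4],c[1],c[2])[0].reshape(-1,2)
E
python3 - <<'E'
from h import *
np.set_printoptions(precision=4,suppress=True)
s=cam("scene");d=cam("side")
print("scene grip",ray(s,[(366,208)],.052),"sole",ray(s,[(324,262),(346,268),(397,200)],.004))
print("side grip",ray(d,[(186,243)],.052),"blade",ray(d,[(178,229),(230,289)],.032))
print("fence",ray(d,[(241,190),(306,240)],.034))
print("cubes side",ray(d,[(234,202),(242,211),(256,221),(264,233)],.036))
print("cubes scene",ray(s,[(254,215),(271,202),(285,187),(302,176)],.036))
print("bottles side",ray(d,[(282,185),(296,187),(314,198)],[.052,.068,.067]))
w=robot.snapshot("wrist");print(w["K"],w["T_tool_cam"]);cv2.imwrite("pics/w0.png",w["frame"])
f=[cv2.resize(s[0][140:280,200:420],None,fx=2.6,fy=2.6,interpolation=2)]
cv2.imwrite("pics/c0.png",f[0])
E
```

```text
scene grip [[ 0.3111 -0.3397  0.052 ]] sole [[ 0.3312 -0.2275  0.004 ]
 [ 0.2935 -0.2373  0.004 ]
 [ 0.2799 -0.4342  0.004 ]]
side grip [[ 0.3132 -0.3253  0.052 ]] blade [[ 0.3391 -0.2493  0.032 ]
 [ 0.3164 -0.4504  0.032 ]]
fence [[ 0.5203 -0.1998  0.034 ]
 [ 0.4992 -0.4245  0.034 ]]
cubes side [[ 0.4765 -0.236   0.036 ]
 [ 0.4679 -0.275   0.036 ]
 [ 0.4666 -0.3215  0.036 ]
 [ 0.4527 -0.3633  0.036 ]]
cubes scene [[ 0.4779 -0.2272  0.036 ]
 [ 0.469  -0.2706  0.036 ]
 [ 0.4672 -0.3177  0.036 ]
 [ 0.4548 -0.3613  0.036 ]]
bottles side [[ 0.5806 -0.2624  0.052 ]
 [ 0.5765 -0.3097  0.068 ]
 [ 0.5744 -0.3634  0.067 ]]
[[322.3596   0.     263.4715]
 [  0.     322.3596 188.8463]
 [  0.       0.       1.    ]] [[ 0.0005 -0.9476 -0.3194  0.0818]
 [ 1.      0.0005  0.0001  0.0004]
 [ 0.0001 -0.3194  0.9476 -0.1233]
 [ 0.      0.      0.      1.    ]]
```

```bash
python3 - <<'E'
from h import *
np.set_printoptions(precision=3,suppress=True)
d=cam("side");s=cam("scene")
print("bottom",ray(d,[(105,212),(243,160),(45,165)],0))
for z in(.1,.15,.2,.25): print(z,"low box top",ray(d,[(95,165)],z),"up box corner",ray(d,[(95,157),(243,98),(45,98)],z),"panel",ray(d,[(232,68),(100,95),(165,55)],z),"scene",ray(s,[(340,285),(272,240),(130,152),(155,380)],z))
E
```

```text
bottom [[ 0.275 -0.05   0.   ]
 [ 0.659 -0.018  0.   ]
 [ 0.249  0.267  0.   ]]
0.1 low box top [[ 0.278 -0.029  0.1  ]] up box corner [[0.294 0.01  0.1  ]
 [0.779 0.143 0.1  ]
 [0.34  0.494 0.1  ]] panel [[0.948 0.436 0.1  ]
 [0.474 0.425 0.1  ]
 [0.865 0.757 0.1  ]] scene [[ 0.27  -0.143  0.1  ]
 [ 0.395 -0.157  0.1  ]
 [ 0.726 -0.184  0.1  ]
 [ 0.401  0.104  0.1  ]]
0.15 low box top [[ 0.244 -0.138  0.15 ]] up box corner [[ 0.257 -0.104  0.15 ]
 [ 0.685  0.013  0.15 ]
 [ 0.298  0.323  0.15 ]] panel [[0.834 0.272 0.15 ]
 [0.416 0.262 0.15 ]
 [0.761 0.555 0.15 ]] scene [[ 0.261 -0.112  0.15 ]
 [ 0.375 -0.125  0.15 ]
 [ 0.678 -0.149  0.15 ]
 [ 0.381  0.113  0.15 ]]
0.2 low box top [[ 0.209 -0.247  0.2  ]] up box corner [[ 0.22  -0.218  0.2  ]
 [ 0.591 -0.116  0.2  ]
 [ 0.256  0.152  0.2  ]] panel [[0.72  0.108 0.2  ]
 [0.358 0.099 0.2  ]
 [0.656 0.352 0.2  ]] scene [[ 0.252 -0.081  0.2  ]
 [ 0.356 -0.093  0.2  ]
 [ 0.63  -0.115  0.2  ]
 [ 0.36   0.122  0.2  ]]
0.25 low box top [[ 0.174 -0.356  0.25 ]] up box corner [[ 0.184 -0.331  0.25 ]
 [ 0.497 -0.246  0.25 ]
 [ 0.214 -0.019  0.25 ]] panel [[ 0.606 -0.056  0.25 ]
 [ 0.3   -0.064  0.25 ]
 [ 0.552  0.15   0.25 ]] scene [[ 0.244 -0.051  0.25 ]
 [ 0.336 -0.061  0.25 ]
 [ 0.582 -0.081  0.25 ]
 [ 0.34   0.132  0.25 ]]
```

View pics/w0.png

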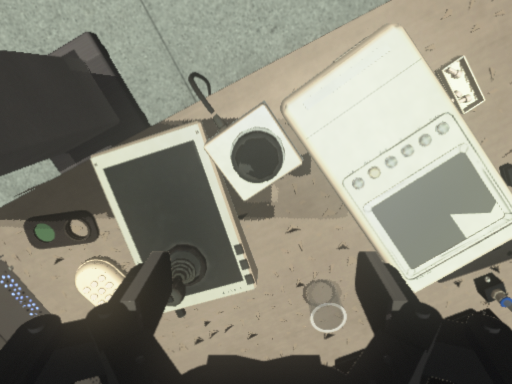

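The wrist view shows only the left side of the table, with other instruments, and nothing of the work. The box stack reaches about z=0.27 between here and the job, so I'll go over it.

```bash
cat >> h.py <<'E'
def rel(P,yaw=None,z=None):
    """tool-frame units for world TCP target P and tool-y heading yaw (angle of tool y from world +y); tool pointing down"""
    s=robot.observe();r0=R.from_quat(s["ee_rot"]);d=r0.inv().apply(np.array(P)-s["eef_pos"])/.03
    w=np.zeros(3)
    if yaw is not None:
        c,q=np.cos(yaw),np.sin(yaw)
        T=np.array([[-c,-q,0],[-q,c,0],[0,0,-1.]])
        w=(r0.inv()*R.from_matrix(T)).as_rotvec()/np.radians(8)
    return np.round(np.r_[d,w],2)
E
python3 - <<'E'
from h import *
for P,y in (((.28,.56,.42),None),((.45,.40,.42),None),((.55,.1,.42),None),((.45,-.2,.40),None),((.30,-.333,.26),-.11)): print(P,rel(P,y))
E
```

```text
(0.28, 0.56, 0.42) [-0.08  0.04 -5.66  0.    0.    0.  ]
(0.45, 0.4, 0.42) [-7.53 -2.23 -5.66  0.    0.    0.  ]
(0.55, 0.1, 0.42) [-14.95  -9.71  -5.66   0.     0.     0.  ]
(0.45, -0.2, 0.4) [-16.4  -20.15  -4.99   0.     0.     0.  ]
(0.3, -0.333, 0.26) [-13.89 -26.34  -0.32  -0.    -0.    -2.51]
```

drive_tool(deltas=[[0, 0, -1.6, 0, 0, 0], [0, 0, -3.2, 0, 0, 0], [0, 0, -4.8, 0, 0, 0], [-1.2, -0.3, -5.7, 0, 0, 0], [-2.7, -0.8, -5.7, 0, 0, 0], [-4.2, -1.3, -5.7, 0, 0, 0], [-5.8, -1.8, -5.7, 0, 0, 0], [-7.3, -2.2, -5.7, 0, 0, 0]])

```text
time: 1.15
eef_pos: [0.4453, 0.4021, 0.4216]
ee_rot: [0.228, 0.974, 0.0, 0.0]
wrist_force: [-0.7, 0.7, 0.2]
grip_width: 0.999
```

drive_tool(deltas=[[-1, -1.1, 0, 0, 0, 0], [-2, -2.3, 0, 0, 0, 0], [-3, -3.5, 0, 0, 0, 0], [-4, -4.6, 0, 0, 0, 0], [-5, -5.7, 0, 0, 0, 0], [-6, -6.9, 0, 0, 0, 0], [-7.0, -8.0, 0, 0, 0, 0], [-7.6, -9.2, 0, 0, 0, 0]])

```text
time: 1.95
eef_pos: [0.5269, 0.0532, 0.4213]
ee_rot: [0.228, 0.974, 0.0, 0.0]
wrist_force: [0.6, -1.0, -0.2]
grip_width: 0.997
```

```bash
python3 - <<'E'
from h import *
s=robot.observe();print(s["time"],s["eef_pos"],s["joint_positions"])
for P,y in (((.45,-.2,.40),None),((.29,-.333,.28),-.11)): print(P,rel(P,y))
E
```

```text
1.95 [0.52686839 0.0531648  0.42134387] [ 7.81824945e-02  1.20733526e-01  1.64087355e+00 -1.71697627e-04
  1.37931147e+00 -1.03222627e+00]
(0.45, -0.2, 0.4) [-1.45 -8.7   0.71  0.    0.    0.  ]
(0.29, -0.333, 0.28) [  1.36 -15.04   4.71   0.     0.    -2.51]
```

drive_tool(deltas=[[-0.2, -1.5, 0.1, 0, 0, -0.3], [-0.5, -3.0, 0.2, 0, 0, -0.6], [-0.8, -4.5, 0.3, 0, 0, -0.9], [-1.0, -6.0, 0.4, 0, 0, -1.2], [-1.2, -7.5, 0.5, 0, 0, -1.5], [-1.3, -8.7, 0.7, 0, 0, -1.9], [-1.0, -10.0, 1.2, 0, 0, -2.2], [-0.5, -11.2, 2.0, 0, 0, -2.5]])

```text
time: 2.75
eef_pos: [0.3904, -0.2545, 0.362]
ee_rot: [0.055, 0.999, -0.001, 0.001]
wrist_force: [0.5, -0.2, -0.6]
grip_width: 1.0
```

```bash
python3 - <<'E'
from h import *
s=robot.observe();print(s["time"],s["eef_pos"],s["joint_positions"])
print(rel((.29,-.333,.28),-.11))
E
```

```text
2.75 [ 0.39035648 -0.2545362   0.36202473] [-6.03271544e-01  5.56498409e-02  1.84551227e+00 -1.56866985e-04
  1.23687655e+00 -2.06477757e+00]
[ 3.05 -2.96  2.73 -0.01  0.02  0.01]
```

drive_tool(deltas=[[0.5, -0.5, 0.45, 0, 0, 0], [1.2, -1.2, 1.1, 0, 0, 0], [1.9, -1.9, 1.7, 0, 0, 0], [2.5, -2.5, 2.3, 0, 0, 0], [3.0, -2.9, 2.7, 0, 0, 0], [3.0, -2.95, 2.7, 0, 0, 0], [3.0, -2.95, 2.7, 0, 0, 0], [3.0, -2.95, 2.7, 0, 0, 0]])

```text
time: 3.55
eef_pos: [0.2921, -0.3307, 0.2811]
ee_rot: [0.055, 0.998, -0.0, 0.001]
wrist_force: [-0.5, 0.1, -0.6]
grip_width: 0.997
```

```bash
python3 - <<'E'
from h import *
import pickle
s=robot.observe();print(s["time"],s["eef_pos"],s["joint_positions"][5])
c=cam("wrist");pickle.dump(c,open("w1.pkl","wb"))
cv2.imwrite("pics/w1.png",cv2.resize(c[0],(768,576),interpolation=2))
E
```

```text
3.55 [ 0.29209998 -0.33066138  0.28106997] -2.3348803374556333
```

View pics/w1.png

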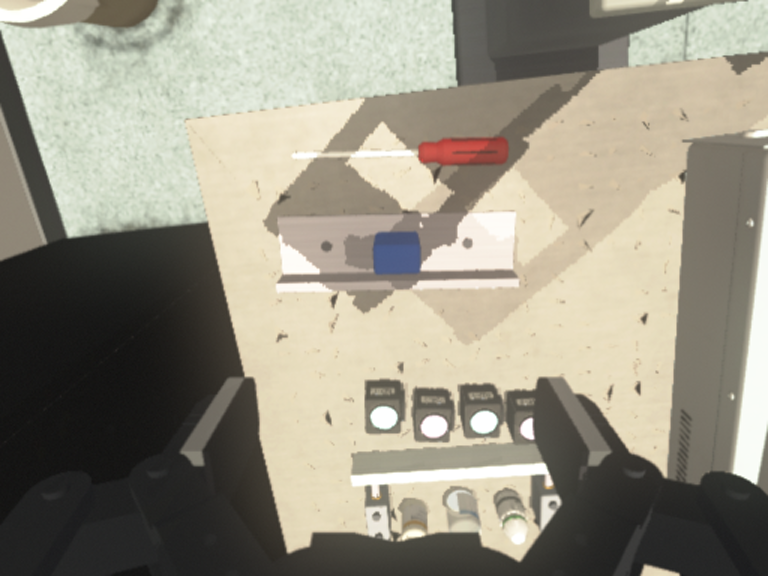

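Wrist view: straightedge with sole rear edge (278,217)–(516,211), blade top front edge (277,291)–(517,286), and grip at about (397,252). The cubes are at rows ~400, the fence face edge at (352,458)–(545,445), and the bottles behind it.

```bash
python3 - <<'E'
from h import *
import pickle
np.set_printoptions(precision=4,suppress=True)
c=pickle.load(open("w1.pkl","rb"));f=lambda L:(np.array(L)+.5)/1.5-.5
a=ray(c,f([(278,217),(516,211)]),.004);b=ray(c,f([(277,291),(517,286)]),.034);b2=ray(c,f([(277,291),(517,286)]),.03)
print(a,b,b2)
for q in(a,b,b2):
    v=q[1]-q[0];print(np.linalg.norm(v),-np.arctan2(v[0],v[1]))
print("grip top",ray(c,f([(374,272),(420,272)]),.052))
print("fence top front",ray(c,f([(352,458)]),.034))
img=cv2.resize(c[0][128:212,170:360],None,fx=4,fy=4,interpolation=2)
img2=cv2.resize(c[0][240:330,230:390],(760,428),interpolation=2)[:264]
cv2.imwrite("pics/w1c.png",np.vstack([img,img2]))if img.shape[1]==760 else print(img.shape)
E
```

```text
[[ 0.2764 -0.4277  0.004 ]
 [ 0.2931 -0.2298  0.004 ]] [[ 0.3312 -0.4319  0.034 ]
 [ 0.3483 -0.2377  0.034 ]] [[ 0.3325 -0.4331  0.03  ]
 [ 0.3498 -0.2368  0.03  ]]
0.19864966257700994 -0.08435322128659366
0.1949408194777482 -0.08755578227234383
0.1970466126412562 -0.08755578227234388
grip top [[ 0.3183 -0.3499  0.052 ]
 [ 0.3222 -0.3151  0.052 ]]
fence top front [[ 0.5    -0.3939  0.034 ]]
```

View pics/w1c.png

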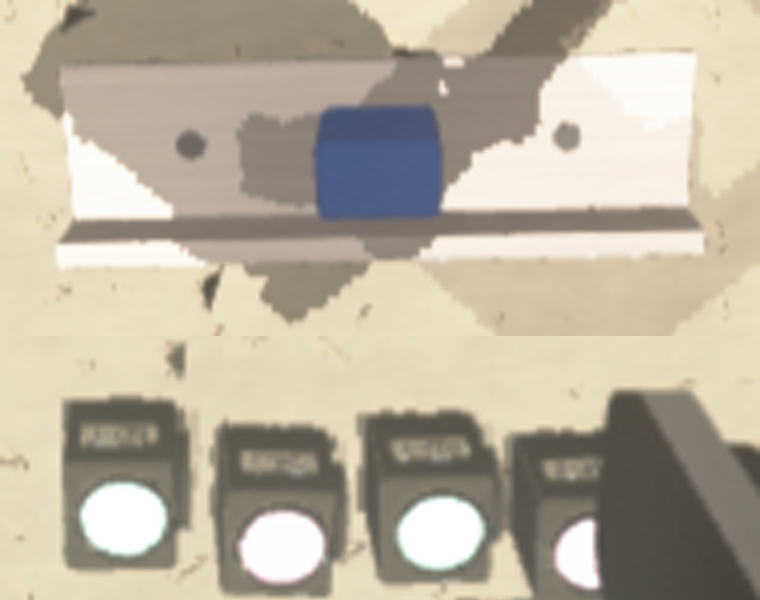

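```bash
python3 - <<'E'
from h import *
import pickle
np.set_printoptions(precision=4,suppress=True)
c=pickle.load(open("w1.pkl","rb"));g=cv2.cvtColor(c[0],cv2.COLOR_BGR2GRAY).astype(float)
print(g[296:328,260].astype(int),g[290:322,340].astype(int))
U=np.arange(242,350,4);lo=[];hi=[]
for u in U:
    col=np.diff(g[290:330,u-1:u+2].mean(1)); 
    i=np.argmax(col[5:])+5; hi.append(290+i+.5); j=np.argmin(col[:i]); lo.append(290+j+.5)
for e,z in((lo,0),(hi,.034)):
    P=ray(c,np.c_[U,e],z);k=np.polyfit(P[:,1],P[:,0],1);r=P[:,0]-np.polyval(k,P[:,1]);ok=abs(r-np.median(r))<.002
    k=np.polyfit(P[ok,1],P[ok,0],1);print(z,"yaw",-np.arctan(k[0]),"x at y=-.31",np.polyval(k,-.31),r.std(),ok.sum())
print("grasp",rel((.3095,-.3315,.10),-.086),rel((.3095,-.3315,.039),-.086))
E
```

```text
[217 219 219 214 164 155 158 160 158 158 159 159 159 160 160 158 158 159
 166 236 255 255 255 255 255 255 242 222 205 202 203 202] [167 193 204 215 211 165 157 157 155 156 157 159 159 160 158 159 158 159
 159 179 249 255 255 255 255 255 255 245 224 222 223 223]
0 yaw -0.03488110578739334 x at y=-.31 0.5223231578460887 0.0037717388642125385 23
0.034 yaw -0.03501541352845395 x at y=-.31 0.5216879241938006 0.0004658588871856914 27
grasp [-0.57  0.04  6.04 -0.01  0.01 -0.17] [-0.57  0.04  8.07 -0.01  0.01 -0.17]
```

drive_tool(deltas=[[-0.1, 0, 1.0, 0, 0, -0.03], [-0.3, 0, 2.4, 0, 0, -0.1], [-0.5, 0.02, 3.8, 0, 0, -0.15], [-0.57, 0.04, 5.0, 0, 0, -0.17], [-0.57, 0.04, 5.8, 0, 0, -0.17], [-0.57, 0.04, 6.04, 0, 0, -0.17], [-0.57, 0.04, 6.04, 0, 0, -0.17], [-0.57, 0.04, 6.04, 0, 0, -0.17]], jaw=70)

```text
time: 4.4
eef_pos: [0.3093, -0.3318, 0.1002]
ee_rot: [0.043, 0.999, -0.001, 0.001]
wrist_force: [0.7, -0.6, 0.1]
grip_width: 0.816
```

```bash
python3 - <<'E'
from h import *
c=cam("wrist");cv2.imwrite("pics/w2.png",c[0])
print(robot.observe()["eef_pos"]);print(rel((.3095,-.3315,.039),-.086))
E
```

```text
[ 0.30928211 -0.33196448  0.10048198]
[-0.    0.02  2.05 -0.01  0.01 -0.01]
```

View pics/w2.png

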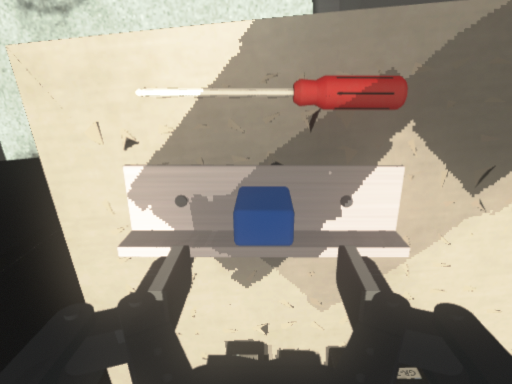

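The grip at (264,216) is centred between the fingers and the sole edge is level, so I'm going down.

drive_tool(deltas=[[0, 0, 0.4, 0, 0, 0], [0, 0, 0.9, 0, 0, 0], [0, 0, 1.4, 0, 0, 0], [0, 0, 1.8, 0, 0, 0], [0, 0, 2.0, 0, 0, 0], [0, 0, 2.03, 0, 0, 0], [0, 0, 2.03, 0, 0, 0], [0, 0, 2.03, 0, 0, 0]])

```text
time: 5.25
eef_pos: [0.3086, -0.3315, 0.0386]
ee_rot: [0.043, 0.999, -0.0, 0.0]
wrist_force: [0.1, -0.6, -1.1]
grip_width: 0.819
```

drive_tool(deltas=[[0, 0, 0, 0, 0, 0], [0, 0, 0, 0, 0, 0], [0, 0, 0, 0, 0, 0], [0, 0, 0, 0, 0, 0], [0, 0, 0, 0, 0, 0], [0, 0, 0, 0, 0, 0], [0, 0, 0, 0, 0, 0], [0, 0, 0, 0, 0, 0]], jaw=20, squeeze=100)

```text
time: 6.05
eef_pos: [0.3085, -0.3314, 0.0389]
ee_rot: [0.044, 0.999, -0.0, 0.0]
wrist_force: [-1.6, 1.1, 9.3]
grip_width: 0.41
```

drive_tool(deltas=[[0, 0, -0.03, 0, 0, 0], [0, 0, -0.06, 0, 0, 0], [0, 0, -0.08, 0, 0, 0], [0, 0, -0.08, 0, 0, 0], [0, 0, -0.08, 0, 0, 0], [0, 0, -0.08, 0, 0, 0], [0, 0, -0.08, 0, 0, 0], [0, 0, -0.08, 0, 0, 0]])

```text
time: 6.85
eef_pos: [0.3084, -0.3312, 0.0406]
ee_rot: [0.043, 0.999, 0.0, -0.0]
wrist_force: [-0.2, 0.0, -3.4]
grip_width: 0.405
```

```bash
python3 - <<'E'
from h import *
import pickle
np.set_printoptions(precision=4,suppress=True)
s=robot.observe();print(s["eef_pos"],s["wrist_force"],s["moment"],s["grip_width"],rel((.3093,-.3319,.041),-.086))
c=cam("wrist");d=cam("side");pickle.dump((c,d),open("w3.pkl","wb"))
cv2.imwrite("pics/w3.png",np.hstack([c[0][:,100:420],cv2.resize(d[0][180:310,140:340],(480,312)).copy()[:384] if 0 else cv2.copyMakeBorder(cv2.resize(d[0][180:310,140:340],(480,312),interpolation=2),0,72,0,0,0)]))
E
```

```text
[ 0.3084 -0.3312  0.0406] [-0.1891  0.0286 -3.3521] [0.0266 0.0483 0.0525] 0.4053565929685412 [-0.03 -0.02 -0.01  0.   -0.   -0.01]
```

View pics/w3.png

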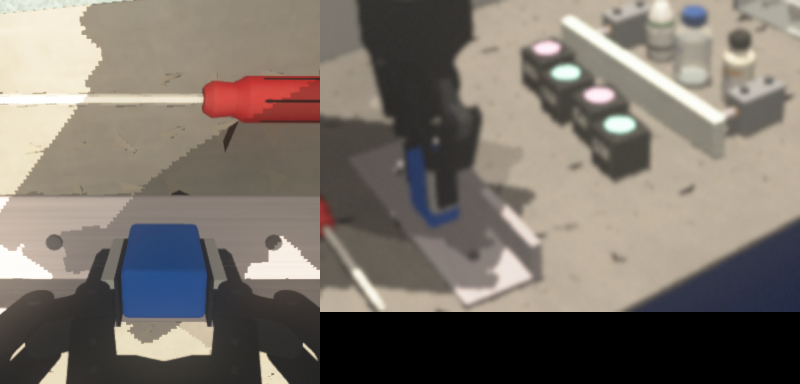

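The grasp holds with the sole ~1.7 mm up. I'll work out cube positions from the wrist image taken from above.

```bash
python3 - <<'E'
from h import *
import pickle
np.set_printoptions(precision=4,suppress=True)
c=pickle.load(open("w1.pkl","rb"))
f=lambda x,y:(230+(x+.5)/4.75-.5,240+(y-336+.5)/4.756-.5)
print(ray(c,[f(124,519),f(282,546),f(440,533)],.036))
# front (-x) top edges, rear (+x) top edges at columns left/right
print("a back top",ray(c,[f(66,466),f(186,460)],.036),"front",ray(c,[f(66,568),f(176,568)],.036))
print("fence left top",ray(c,[(234.5,319.5)],.034))
for x in(.33,.37): print(rel((x,-.302,.0406),-.035))
E
```

```text
[[ 0.4584 -0.3593  0.036 ]
 [ 0.4721 -0.316   0.036 ]
 [ 0.4727 -0.2714  0.036 ]]
a back top [[ 0.4396 -0.3733  0.036 ]
 [ 0.4413 -0.3401  0.036 ]] front [[ 0.4727 -0.3776  0.036 ]
 [ 0.4761 -0.3466  0.036 ]]
fence left top [[ 0.5242 -0.3973  0.034 ]]
[-0.63  1.03  0.    0.   -0.   -0.37]
[-1.96  1.15  0.    0.   -0.   -0.37]
```

```bash
python3 - <<'E'
from h import *
for x in(.37,.39): print(rel((x,-.2945,.0406),-.035))
E
```

```text
[-1.94  1.4   0.    0.   -0.   -0.37]
[-2.6   1.46  0.    0.   -0.   -0.37]
```

drive_tool(deltas=[[-0.2, 0.12, 0, 0, 0, -0.03], [-0.6, 0.4, 0, 0, 0, -0.1], [-1.1, 0.75, 0, 0, 0, -0.2], [-1.6, 1.1, 0, 0, 0, -0.3], [-2.1, 1.3, 0, 0, 0, -0.37], [-2.5, 1.45, 0, 0, 0, -0.37], [-2.6, 1.46, 0, 0, 0, -0.37], [-2.6, 1.46, 0, 0, 0, -0.37]])

```text
time: 7.75
eef_pos: [0.3903, -0.2944, 0.0406]
ee_rot: [0.017, 1.0, -0.0, 0.0]
wrist_force: [0.8, -0.2, -2.2]
grip_width: 0.406
```

```bash
python3 - <<'E'
from h import *
import pickle
s=robot.observe();print(s["eef_pos"],s["wrist_force"],rel((.45,-.2966,.0406),-.035),s["joint_positions"][5])
c=cam("scene");d=cam("side")
a=cv2.resize(c[0][150:270,210:410],(500,300),interpolation=2);b=cv2.resize(d[0][170:290,150:350],(500,300),interpolation=2)
cv2.imwrite("pics/w4.png",np.vstack([a,b]))
E
```

```text
[ 0.39034969 -0.29444981  0.04058044] [ 0.83443535 -0.15681957 -2.24785909] [-1.99 -0.   -0.   -0.    0.    0.  ] -2.2065536387214197
```

View pics/w4.png

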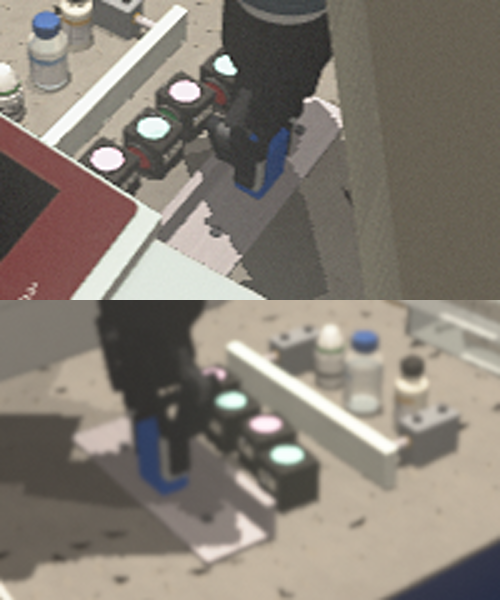

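The blade is square to the fence, just short of the nearest cube, and covers the row. I'll push slowly.

drive_tool(deltas=[[-0.12, 0, 0, 0, 0, 0], [-0.25, 0, 0, 0, 0, 0], [-0.37, 0, 0, 0, 0, 0], [-0.5, 0, 0, 0, 0, 0], [-0.62, 0, 0, 0, 0, 0], [-0.75, 0, 0, 0, 0, 0], [-0.87, 0, 0, 0, 0, 0], [-1.0, 0, 0, 0, 0, 0]])

```text
time: 8.65
eef_pos: [0.42, -0.2954, 0.0406]
ee_rot: [0.018, 1.0, 0.0, -0.0]
wrist_force: [-1.0, 0.1, -2.5]
grip_width: 0.404
```

drive_tool(deltas=[[-0.12, 0, 0, 0, 0, 0], [-0.25, 0, 0, 0, 0, 0], [-0.37, 0, 0, 0, 0, 0], [-0.5, 0, 0, 0, 0, 0], [-0.62, 0, 0, 0, 0, 0], [-0.7, 0, 0, 0, 0, 0], [-0.77, 0, 0, 0, 0, 0], [-0.8, 0, 0, 0, 0, 0]])

```text
time: 9.45
eef_pos: [0.4441, -0.2962, 0.0406]
ee_rot: [0.018, 1.0, -0.0, 0.0]
wrist_force: [-2.4, 0.5, -2.9]
grip_width: 0.408
```

```bash
python3 - <<'E'
from h import *
s=robot.observe();print(s["eef_pos"],s["wrist_force"],s["moment"],rel((.46,-.297,.0406),-.035))
c=cam("scene");d=cam("side")
a=cv2.resize(c[0][150:270,210:410],(500,300),interpolation=2);b=cv2.resize(d[0][170:290,150:350],(500,300),interpolation=2)
cv2.imwrite("pics/w5.png",np.vstack([a,b]))
E
```

```text
[ 0.44405884 -0.29624627  0.04056744] [-2.40176225  0.51249297 -2.89680048] [0.01016236 0.40262965 0.00394992] [-0.53 -0.01 -0.   -0.    0.   -0.  ]
```

View pics/w5.png

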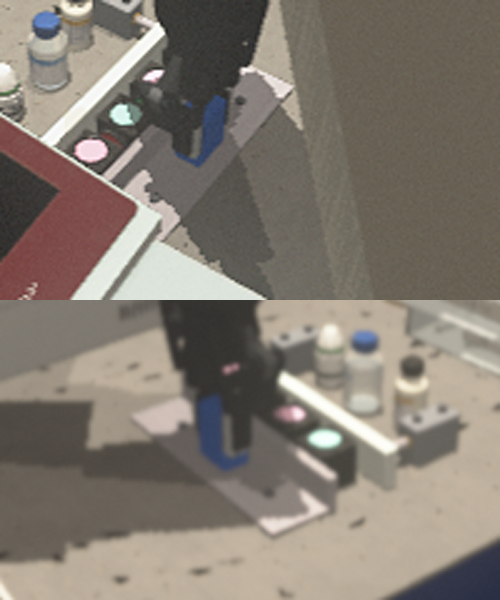

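The row is pushed nearly to the fence, and the blade extends past the outer cubes.

drive_tool(deltas=[[-0.07, 0, 0, 0, 0, 0], [-0.14, 0, 0, 0, 0, 0], [-0.21, 0, 0, 0, 0, 0], [-0.28, 0, 0, 0, 0, 0], [-0.35, 0, 0, 0, 0, 0], [-0.41, 0, 0, 0, 0, 0], [-0.46, 0, 0, 0, 0, 0], [-0.5, 0, 0, 0, 0, 0]])

```text
time: 10.35
eef_pos: [0.4582, -0.2967, 0.0406]
ee_rot: [0.017, 1.0, 0.0, -0.001]
wrist_force: [-5.4, -0.7, 1.0]
grip_width: 0.406
```

drive_tool(deltas=[[-0.025, 0, 0, 0, 0, 0], [-0.05, 0, 0, 0, 0, 0], [-0.075, 0, 0, 0, 0, 0], [-0.1, 0, 0, 0, 0, 0], [-0.125, 0, 0, 0, 0, 0], [-0.15, 0, 0, 0, 0, 0], [-0.175, 0, 0, 0, 0, 0], [-0.2, 0, 0, 0, 0, 0]])

```text
time: 11.15
eef_pos: [0.4641, -0.2969, 0.0406]
ee_rot: [0.017, 1.0, 0.0, -0.001]
wrist_force: [-6.0, -0.7, 0.8]
grip_width: 0.405
```

drive_tool(deltas=[[-0.012, 0, 0, 0, 0, 0], [-0.025, 0, 0, 0, 0, 0], [-0.037, 0, 0, 0, 0, 0], [-0.05, 0, 0, 0, 0, 0], [-0.062, 0, 0, 0, 0, 0], [-0.075, 0, 0, 0, 0, 0], [-0.087, 0, 0, 0, 0, 0], [-0.1, 0, 0, 0, 0, 0]])

```text
time: 11.95
eef_pos: [0.467, -0.297, 0.0406]
ee_rot: [0.017, 1.0, 0.0, -0.001]
wrist_force: [-5.9, -0.4, 0.5]
grip_width: 0.409
```

drive_tool(deltas=[[-0.012, 0, 0, 0, 0, 0], [-0.025, 0, 0, 0, 0, 0], [-0.037, 0, 0, 0, 0, 0], [-0.05, 0, 0, 0, 0, 0], [-0.062, 0, 0, 0, 0, 0], [-0.075, 0, 0, 0, 0, 0], [-0.087, 0, 0, 0, 0, 0], [-0.1, 0, 0, 0, 0, 0]])

```text
time: 12.75
eef_pos: [0.47, -0.2971, 0.0406]
ee_rot: [0.017, 1.0, 0.0, -0.001]
wrist_force: [-5.5, -1.3, 0.9]
grip_width: 0.409
```

drive_tool(deltas=[[-0.01, 0, 0, 0, 0, 0], [-0.02, 0, 0, 0, 0, 0], [-0.03, 0, 0, 0, 0, 0], [-0.04, 0, 0, 0, 0, 0], [-0.05, 0, 0, 0, 0, 0], [-0.06, 0, 0, 0, 0, 0], [-0.07, 0, 0, 0, 0, 0], [-0.08, 0, 0, 0, 0, 0]])

```text
time: 13.55
eef_pos: [0.4724, -0.2971, 0.0406]
ee_rot: [0.017, 1.0, 0.0, -0.001]
wrist_force: [-6.2, -1.2, 0.9]
grip_width: 0.406
```

```bash
python3 - <<'E'
from h import *
s=robot.observe();print(s["eef_pos"],s["wrist_force"],s["moment"])
E
```

```text
[ 0.47238496 -0.29714334  0.04055465] [-6.24904518 -1.24921619  0.94424433] [-0.09321601  0.87629098  0.09693722]
```

drive_tool(deltas=[[-0.012, 0, 0, 0, 0, 0], [-0.025, 0, 0, 0, 0, 0], [-0.037, 0, 0, 0, 0, 0], [-0.05, 0, 0, 0, 0, 0], [-0.062, 0, 0, 0, 0, 0], [-0.075, 0, 0, 0, 0, 0], [-0.087, 0, 0, 0, 0, 0], [-0.1, 0, 0, 0, 0, 0]])

```text
time: 14.35
eef_pos: [0.4754, -0.2973, 0.0406]
ee_rot: [0.017, 1.0, 0.0, -0.001]
wrist_force: [-6.4, -0.8, 0.9]
grip_width: 0.404
```

drive_tool(deltas=[[-0.012, 0, 0, 0, 0, 0], [-0.025, 0, 0, 0, 0, 0], [-0.037, 0, 0, 0, 0, 0], [-0.05, 0, 0, 0, 0, 0], [-0.062, 0, 0, 0, 0, 0], [-0.075, 0, 0, 0, 0, 0], [-0.087, 0, 0, 0, 0, 0], [-0.09, 0, 0, 0, 0, 0]])

```text
time: 15.15
eef_pos: [0.4764, -0.2972, 0.0404]
ee_rot: [0.017, 1.0, 0.001, -0.002]
wrist_force: [-11.9, -3.3, 4.1]
grip_width: 0.407
```

The stop is felt: force 12 N with the tool lagging the command. I'll bring it to ~15 N and hold.

drive_tool(deltas=[[-0.015, 0, 0, 0, 0, 0], [-0.03, 0, 0, 0, 0, 0], [-0.035, 0, 0, 0, 0, 0], [-0.035, 0, 0, 0, 0, 0], [-0.035, 0, 0, 0, 0, 0], [-0.035, 0, 0, 0, 0, 0], [-0.035, 0, 0, 0, 0, 0], [-0.035, 0, 0, 0, 0, 0]])

```text
time: 15.95
eef_pos: [0.4764, -0.2972, 0.0403]
ee_rot: [0.017, 1.0, 0.001, -0.003]
wrist_force: [-16.1, -4.7, 6.8]
grip_width: 0.405
```

```bash
python3 - <<'E'
from h import *
s=robot.observe();print(s["eef_pos"],s["wrist_force"],s["moment"],rel(s["eef_pos"],-.035))
E
```

```text
[ 0.47644835 -0.2971606   0.04028444] [-16.10026573  -4.71636537   6.83140467] [-0.49489858  2.34259055  0.32894421] [ 0.    0.    0.    0.01 -0.05  0.01]
```

drive_tool(deltas=[[0, 0, 0, 0, 0, 0], [0, 0, 0, 0, 0, 0], [0, 0, 0, 0, 0, 0], [0, 0, 0, 0, 0, 0], [0, 0, 0, 0, 0, 0], [0, 0, 0, 0, 0, 0], [0, 0, 0, 0, 0, 0], [0, 0, 0, 0, 0, 0]])

```text
time: 16.75
eef_pos: [0.4765, -0.2971, 0.0403]
ee_rot: [0.017, 1.0, 0.001, -0.003]
wrist_force: [-16.4, -4.3, 7.2]
grip_width: 0.407
```

drive_tool(deltas=[[0.03, 0, 0, 0, 0, 0], [0.06, 0, 0, 0, 0, 0], [0.1, 0, 0, 0, 0, 0], [0.16, 0, 0, 0, 0, 0], [0.25, 0, 0, 0, 0, 0], [0.4, 0, 0, 0, 0, 0], [0.6, 0, 0, 0, 0, 0], [0.9, 0, 0, 0, 0, 0]])

```text
time: 17.55
eef_pos: [0.4528, -0.2967, 0.0407]
ee_rot: [0.018, 1.0, -0.0, 0.0]
wrist_force: [-0.1, 0.1, -2.7]
grip_width: 0.403
```

```bash
python3 - <<'E'
from h import *
s=robot.observe();print(s["eef_pos"],s["wrist_force"],s["moment"],rel((.37,-.2935,.0406),-.035))
E
```

```text
[ 0.45283904 -0.29669951  0.04072471] [-0.14613402  0.05439484 -2.70036436] [-0.02166013 -0.01328344  0.00031797] [ 2.76  0.01  0.   -0.    0.   -0.  ]
```

drive_tool(deltas=[[0.3, 0, 0, 0, 0, 0], [0.7, 0, 0, 0, 0, 0], [1.1, 0, 0, 0, 0, 0], [1.6, 0, 0, 0, 0, 0], [2.1, 0, 0, 0, 0, 0], [2.6, 0, 0, 0, 0, 0], [3.0, 0, 0, 0, 0, 0], [3.1, 0, 0, 0, 0, 0]])

```text
time: 18.35
eef_pos: [0.3582, -0.2929, 0.0406]
ee_rot: [0.018, 1.0, 0.0, -0.001]
wrist_force: [0.0, 0.4, -2.5]
grip_width: 0.408
```

```bash
python3 - <<'E'
from h import *
s=robot.observe();print(s["eef_pos"],s["wrist_force"],rel(s["eef_pos"],-.035))
c=cam("scene");d=cam("side")
a=cv2.resize(c[0][160:230,220:340],(514,300),interpolation=2);b=cv2.resize(d[0][175:265,200:340],(467,300),interpolation=2)
cv2.imwrite("pics/w6.png",np.vstack([a[:,:467],b]))
E
```

```text
[ 0.35817677 -0.29288595  0.04055662] [ 0.00310023  0.41563604 -2.50118258] [ 0.    0.    0.    0.01 -0.01 -0.01]
```

View pics/w6.png

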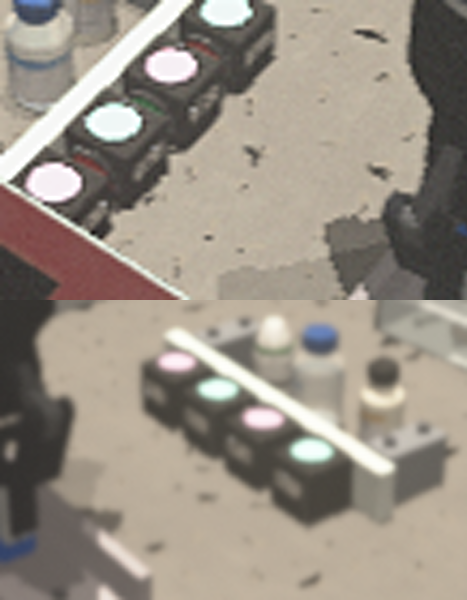

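The row looks straight and flush on the fence, and the bystanders are untouched. I'll set the straightedge down and let go.

drive_tool(deltas=[[0, 0, 0.02, 0, 0, 0], [0, 0, 0.04, 0, 0, 0], [0, 0, 0.055, 0, 0, 0], [0, 0, 0.06, 0, 0, 0], [0, 0, 0.06, 0, 0, 0], [0, 0, 0.06, 0, 0, 0], [0, 0, 0.06, 0, 0, 0], [0, 0, 0.06, 0, 0, 0]])

```text
time: 19.25
eef_pos: [0.3603, -0.2935, 0.0389]
ee_rot: [0.018, 1.0, -0.0, 0.0]
wrist_force: [1.3, 0.6, 0.0]
grip_width: 0.406
```

drive_tool(deltas=[[0, 0, 0, 0, 0, 0], [0, 0, 0, 0, 0, 0], [0, 0, 0, 0, 0, 0], [0, 0, 0, 0, 0, 0], [0, 0, 0, 0, 0, 0], [0, 0, 0, 0, 0, 0], [0, 0, 0, 0, 0, 0], [0, 0, 0, 0, 0, 0]], jaw=65, squeeze=20)

```text
time: 20.05
eef_pos: [0.36, -0.2933, 0.0388]
ee_rot: [0.018, 1.0, 0.0, -0.0]
wrist_force: [0.5, -0.3, -0.4]
grip_width: 0.758
```

drive_tool(deltas=[[0, 0, -0.3, 0, 0, 0], [0, 0, -0.8, 0, 0, 0], [0, 0, -1.5, 0, 0, 0], [0, 0, -2.5, 0, 0, 0], [0, 0, -4.0, 0, 0, 0], [0, 0, -5.5, 0, 0, 0], [0, 0, -6.7, 0, 0, 0], [0, 0, -6.7, 0, 0, 0]])

```text
time: 20.85
eef_pos: [0.3622, -0.2951, 0.2453]
ee_rot: [0.018, 1.0, -0.003, 0.004]
wrist_force: [0.4, 0.2, -0.3]
grip_width: 0.758
```

drive_tool(deltas=[[0.2, 0, 0, 0, 0, 0], [0.4, 0, 0, 0, 0, 0], [0.4, 0, 0, 0, 0, 0], [0.4, 0, 0, 0, 0, 0], [0.4, 0, 0, 0, 0, 0], [0.4, 0, 0, 0, 0, 0], [0.4, 0, 0, 0, 0, 0], [0.4, 0, 0, 0, 0, 0]], jaw=85)

```text
time: 21.65
eef_pos: [0.3481, -0.2929, 0.2397]
ee_rot: [0.018, 1.0, 0.0, -0.0]
wrist_force: [0.3, 0.5, 0.3]
grip_width: 0.994
```

```bash
python3 - <<'E'
from h import *
import pickle
s=robot.observe();print(s["time"],s["eef_pos"],s["wrist_force"])
c=cam("wrist");pickle.dump(c,open("w7.pkl","wb"));cv2.imwrite("pics/w7.png",cv2.resize(c[0],(768,576),interpolation=2))
E
```

```text
21.65 [ 0.34814703 -0.29288223  0.23971582] [0.31826757 0.45966472 0.2947493 ]
```

View pics/w7.png

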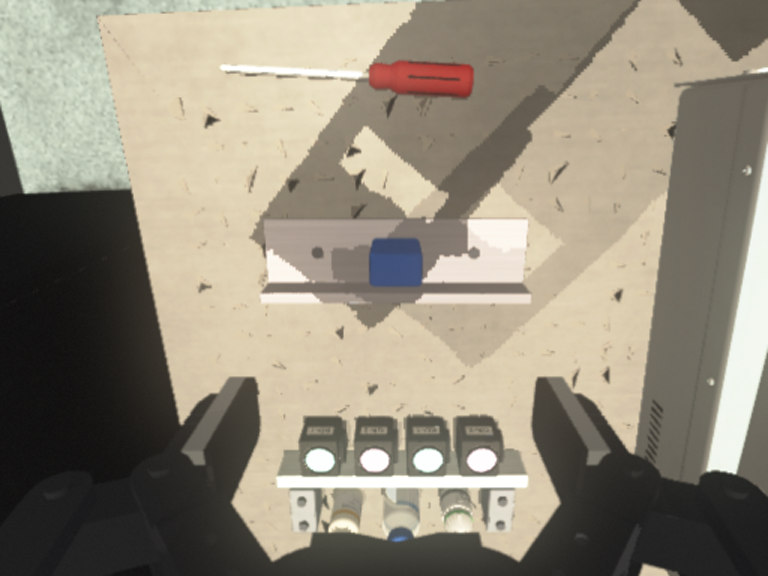

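All four windows lie on one line at row ~460, parallel to the fence edge at ~476, with no gaps. The straightedge stands free, well back. Handing in.

```bash
python3 -c "
from station import robot
print(robot.job_done())"
```

```text
the job is handed in; nothing more can be done
None
```

The job is done and handed in at about 21.7 s. I took the straightedge by its blue grip and pushed the four cubes onto the fence. I then pushed on, fence and all, until I felt the stop at TCP x ≈ 0.476.

- **Pressing at the stop:** I held there for over a second with the wrist force reading 16 N against the push. About 4 N sideways and 7 N upward showed as well, probably from a slight tilt of the straightedge.
- **Letting go:** I drew the straightedge back about 115 mm, set it down, released it and lifted the arm clear.
- **Last checks:** In the final wrist picture the four cubes stand in a straight row, flush on the fence. The straightedge stands on its sole and the bottles and objective look undisturbed. The wrist force was near zero. I checked flushness by eye only and did not measure it, and no check failed.

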